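# Change over the side stop of the tin-stamping jig to the orange size mark

## Task

The next batch is stamped at the orange size: swing the black clamp lever on the sloped jig open to free the side stop, slide the stop along its rail until its pointer lines up with the tip of the orange rider on the front lip, and swing the lever fully home again so that the stop is clamped there. Leave the tin, the lid and the hand stamp on the table in front where they are.

Things in the scene. Friction and masses are not known exactly. Their poses are not given: they have to be found in the camera images.
- stamping_jig: fixed jig 320 mm wide: grey bed sloping 25 degrees up away from the robot. Origin on the table under its middle; x level, away from the robot, y along the rail to the left, z up. In this frame uphill is U = (0.906, 0, 0.423), the bed's outward normal N = (-0.423, 0, 0.906); the bed's face starts at (-0.090, 0, 0.075), runs 200 mm along U; an 8 mm thick lip stands 10 mm above its lower edge
- shelf_edge (a point): middle of the lower front edge of the jig's wooden shelf (320 mm wide, 95 mm deep, with two rolls on it), which overhangs the rail at 299 mm height: over the rail the tool must come in below and in front of it, tilted about along -N (20 to 35 degrees). Posts carry it at both ends, 43 mm behind this edge. A fence 30 mm high runs up the bed's left edge
- stop (a joint): slide of the side stop along the rail, m: grows to the jig's +y (left), -0.105 to 0.085; 0 at the middle. About 3 N moves it unclamped; clamped it is held fast. A blue carriage (56 mm along y, 52 mm along U, top 34 mm above the bed) 162 mm up the slope, with an aluminium blade running down the slope from it, 12 mm thick along y, from 3 to 33 mm above the bed
- pointer_tip (a point): tip of the dark pointer at the lower end of the stop's blade, over the white scale, 21 mm up the slope, 4.5 mm above the bed; moves with the stop and lies in the blade's mid-plane
- blade_grip (a point): point in the blade's mid-plane where it is pinched across y (12 mm thick), 55 mm up the slope, 20 mm above the bed and 13 mm below the blade's top; the blade's lower end is 21 mm farther down the slope
- lever (a joint): turn of the black clamp lever about the bed's normal N, rad: 0 = fully home, clamped, the arm pointing straight down the slope above the blade (a hard stop); grows counter-clockwise seen from above; 1.4 = fully open, the arm pointing to the right (-y) along the rail. The clamp lets go by about 0.6 and the lever stays where it is left; under 10 N at the grip turns it
- lever_axis (a point): point on the lever's turning axis (parallel to N), at the height of the grip, 60 mm above the bed; moves with the stop
- lever_grip (a point): centre of the lever's round arm, 55 mm from the axis and 60 mm above the bed; the arm is 12 mm thick, rises slightly outward and ends in a 16 mm ball 72 mm from the axis
- orange_rider_tip (a point): tip of the orange rider, the target mark: a fixed plastic clip 14 mm wide on the front lip, its tip pointing up the slope at the scale. Its y axis is along the rail, as the jig's
- green_rider_tip (a point): tip of the green rider, the mark of another size, of the same form; not wanted now
- tin: loose empty gold tin, 104 mm across and 54 mm high, standing on the table in front of the jig; origin under its middle
- tin_lid: loose gold tin lid, 105 mm across and 9 mm high, on the table in front of the jig; origin under its middle
- stamp: loose hand stamp with a red top, 34 x 52 x 70 mm, standing on the table in front of the jig; origin under its middle
Mind the look-alikes: they are no part of the job. Leave any purple look-alike of the tin alone.

How it is judged (in metres and radians):
On the way, in this order (a step that is already met when the one before it is completed fails the run):
1. the clamp lever is swung open (past 0.6 rad) (value of joint lever above 0.6 rad), for 0.1 s.
2. with the lever open, the stop's pointer is brought within 4 mm of the orange rider's tip along the rail (y of pointer_tip in the frame of orange_rider_tip between -0.004 and 0.004 m and value of joint lever above 0.6 rad), for 0.2 s.
At the end, for the whole second after the job is handed in: the clamp lever is fully home (within 0.1 rad of its clamped stop), the stop's pointer is within 3 mm of the orange rider's tip along the rail and at rest, and the tin, the lid and the hand stamp stand within 20 mm of where they were, upright (y of pointer_tip in the frame of orange_rider_tip between -0.003 and 0.003 m and value of joint lever below 0.1 rad and velocity of joint stop between -0.005 and 0.005 m/s and distance of each of tin, tin_lid, stamp from where it was at the start of the episode below 0.02 m and angle between each of tin, tin_lid, stamp's own z axis and vertical below 0.2 rad); the robot touches nothing.
It fails at once if the empty tin is shifted by more than 20 mm (distance of tin from where it was at the start of the episode above 0.02 m).
It fails at once if the tin lid is shifted by more than 20 mm (distance of tin_lid from where it was at the start of the episode above 0.02 m).
It fails at once if the red hand stamp is shifted by more than 20 mm (distance of stamp from where it was at the start of the episode above 0.02 m).
It also fails if it takes over 67 s, if anything falls off the work surface, if the arm or the gripper's body presses on something with over 40 N, if the wrist force passes 120 N, or if a joint passes its speed limit or range.

## Robot

A 6-joint arm with a two-finger parallel gripper is mounted at the origin on a cart in front of the work surface, level with it; the furniture and walls round the work are solid. World frame = base frame: x ahead of the robot, y to its left, z up, the work surface at z = 0. Lengths are in m, angles in degrees, forces in N, time in s.
With the tool pointing down it reaches from about 0.25 to 0.725 m from the base axis. Payload 9.7 kg.
Tool frame: the origin (TCP) lies at the very end of the fingers, on their centre line; the grasp point (between the pads) lies 19 mm behind it (bot.grip_point_offset is the distance from the TCP to the grasp point, in m); y points along the fingers, x is the direction in which the jaws open and shut, and the axes are right-handed (so a half turn about y gives the same grasp; the last joint's range is limited). The gripper opens to 85 mm and grips with 20 to 120 N. Pads are 22 mm wide; open, the fingers measure 114 mm over their backs; the gripper's body (76 mm by 85 mm) begins 54 mm behind the grasp point. The pads swing forward as they close: fully open they stand 13 mm farther back than shut.
Start: joints at [-76.375, 4.979, 10.078, 95.1, 0, 90], TCP at [0.13, -0.535, 0.231] pointing down, gripper open.
Joint ranges: [-179.16, 179.16], [-48.56, 103.87], [-65.8, 70.77], [-126.05, 130.52], [-82.76, 87.17], [-180, 180]. Speed limits (degrees/s): [127.2, 127.2, 147.25, 180, 180, 180].

## Interface

Orientations are given as [roll, pitch, yaw] about the fixed x, y, z axes, in that order (R = Rz(yaw) Ry(pitch) Rx(roll)).
In Python, from workcell import bot gives the robot as it stands.
- The arm moves only by the shell command python3 -m inch 'ROWS' [FORCE]. ROWS is JSON, a list of rows, each a list of 3 entries, a list of its own where there are three numbers: the shift along the tool's x, y, z in mm, then the turn, a rotation vector about the tool's x, y, z in rad, then the finger opening in mm, from 0 to 85.4. In form: [[[x, y, z], [ax, ay, az], grip], ...]. A call has 1 to 20 rows; each row is the pose to reach, as a shift and turn from the pose measured when the call began, along the tool's axes at that moment; what a row does not reach only later rows make up. A row lasts 1/10 s, in which the tool goes at most 50 mm and 8.59 degrees, less where a joint would pass 70% of its speed; a pose out of reach is approached as far as the arm can. A call with a gripper value outside its range is refused whole. The fingers move at their own pace and stop on an object; FORCE is the grip in N (left out, the last holds). Time passes only in rows, so rows that repeat a pose let the fingers close. It gives the time, the measured TCP pose, the force and the opening at its end, in the units of the state.
- bot.get_obs(): the state, without advancing time (a new reading comes with each control period).
- bot.camera(name): name is "scene" or "top"; returns a dict with "frame" (384x512x3 uint8, red, green, blue), "mtx" (3x3 intrinsics, pixels), "origin" and "orientation" of the camera in the world. Camera axes: x right, y down, z forward; pixel columns grow to the right and rows downward; lengths in m; the calibration is good to about 2 mm. A picture is of the moment at which its call begins. There is no depth.
- bot.job_done(): hands the job in, once; it reports no verdict.
Trained networks look in a picture, given as the dict that the camera call returned (one of the last four; its "shot" number tells which), for a name from the list of things; names that differ only in an ending like _2 or _b are one class to them, and where a whole thing is asked for, a point or a joint stands for the part that bears it (a point fixed in the world has none). Each returns a list of dicts, best first, with "confidence" (0 to 1); they miss things now and then, are a little off and sometimes report something else, mostly with a low value. They report only what shows in the picture. A call takes as long as a camera call. They do not tell look-alikes from the thing itself.
- bot.search_frame(picture, name): "box" ([left, top, right, bottom] in pixels, round what is visible of it).
- bot.cut_out(picture, name): "region" (384x512 bool, what is visible of it) and "box" ([left, top, right, bottom] in pixels, round what is visible of it).
The state is a dict: "time": time; "q": joint angles; "qd": joint speeds; "joint_efforts": joint torques, N m; "ee_pos": TCP position; "tcp_rot": TCP orientation; "wrist_force": force on the tool from outside, world axes, zero at the start; "torque": the same for the moment, N m; "opening": finger opening in m.
Only numpy, scipy, OpenCV 4.12 (cv2) and the standard library are available. Lean on these libraries where they do the work, as an engineer would, in place of code of your own. Each camera call takes 0.05 s, during which the arm holds its last target. There are 200 camera calls.

## Working session

There is one attempt and no reset: what is moved stays moved. The work goes in short steps, Python scripts to look and compute and a shell command to move; the robot and the scene stay as the last step left them, time stands still between calls to the robot, and variables do not carry over. Pictures are saved under pics/ and viewed, about 8 in all and at most 12, crops included, and the job is handed in when it is done.

```bash
ls; mkdir -p pics; python3 - <<'E'
from workcell import bot
import cv2,numpy as np
ims=[]
for n in ("scene","top"):
    c=bot.camera(n); cv2.imwrite(f"pics/{n}0.png",c["frame"][:,:,::-1]); 
    print(n,c["mtx"],c["origin"],c["orientation"])
    for k in ["stamping_jig","shelf_edge","stop","pointer_tip","blade_grip","lever","lever_axis","lever_grip","orange_rider_tip","green_rider_tip","tin","tin_lid","stamp"]:
        try: print(k,[(np.round(d["box"],1).tolist(),round(d["confidence"],2)) for d in bot.search_frame(c,k)[:3]])
        except Exception as e: print(k,e)
print(bot.get_obs())
E
```

```text
pics
scene [[448.7797374    0.         252.11986746]
 [  0.         448.7797374  186.15162202]
 [  0.           0.           1.        ]] [0.00912269 0.66056139 0.64119156] [-115.86306705   -1.00169189 -145.21577666]
stamping_jig [([121.7, 103.7, 294.4, 299.2], 0.98)]
shelf_edge [([118.3, 102.4, 292.0, 297.4], 0.91), ([198.3, 172.3, 253.1, 230.7], 0.36)]
stop [([199.6, 171.8, 253.8, 232.0], 0.94)]
pointer_tip [([197.8, 171.5, 252.6, 228.3], 0.71)]
blade_grip [([199.8, 171.5, 253.6, 234.0], 0.78)]
lever [([211.2, 176.9, 244.9, 199.3], 0.5)]
lever_axis [([203.3, 174.1, 253.1, 227.1], 0.96)]
lever_grip [([212.5, 173.0, 238.6, 195.5], 0.8)]
orange_rider_tip [([269.1, 220.7, 272.9, 232.3], 0.64)]
green_rider_tip [([210.7, 171.7, 240.8, 200.2], 0.65)]
tin [([277.8, 192.6, 313.3, 224.5], 0.71), ([313.7, 213.7, 355.7, 253.8], 0.69)]
tin_lid [([119.5, 105.6, 293.8, 300.6], 0.61), ([274.8, 268.4, 324.9, 298.5], 0.56)]
stamp [([246.9, 287.4, 267.5, 326.0], 0.66)]
top [[362.09750224   0.         257.5567697 ]
 [  0.         362.09750224 188.88950311]
 [  0.           0.           1.        ]] [ 
[... 785 characters left out ...]
], 0.72), ([161.4, 65.9, 320.9, 219.2], 0.37)]
{'time': 1.4, 'q': array([-7.63769033e+01,  4.97933496e+00,  1.00775486e+01,  9.50988542e+01,
        3.25807046e-04,  8.99990684e+01]), 'qd': array([ 0.00992166,  0.0175211 , -0.03131569, -0.00155921,  0.04705323,
       -0.08102212]), 'joint_efforts': array([-5.38862208e-03, -5.20090771e+01,  4.64859796e+01,  1.50878688e-03,
       -1.28708625e-04,  1.75772293e-06]), 'ee_pos': array([ 0.12954474, -0.53452401,  0.231274  ]), 'tcp_rot': array([-8.99996742e+01,  6.40544550e-04, -7.63759717e+01]), 'wrist_force': array([ 0.05136213,  0.57643813, -0.00823225]), 'torque': array([ 0.0084727 ,  0.04121274, -0.0296568 ]), 'opening': 0.08543510217858609}
```

View crops.

```bash
python3 - <<'E'
import cv2,numpy as np
a=cv2.imread("pics/top0.png")[55:285,140:370]; b=cv2.imread("pics/scene0.png")[95:335,110:370]
cv2.imwrite("pics/topc.png",cv2.resize(a,None,fx=2.6,fy=2.6,interpolation=2)); cv2.imwrite("pics/scenec.png",cv2.resize(b,None,fx=2.5,fy=2.5,interpolation=2))
E
```

```text
(no output)
```

View pics/topc.png

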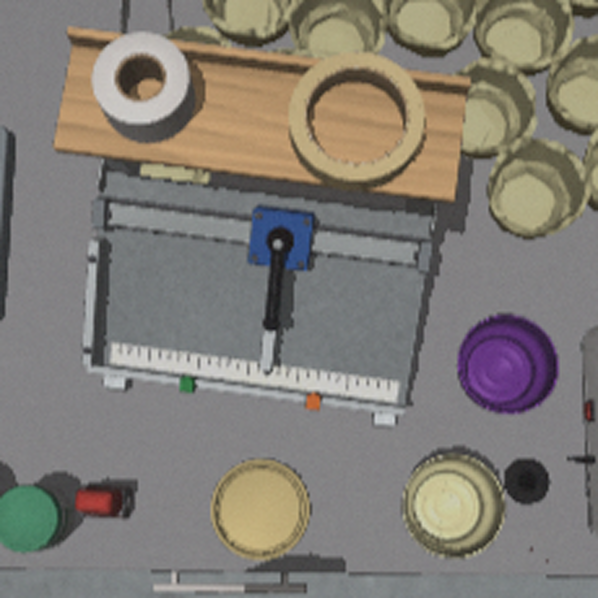

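View pics/scenec.png

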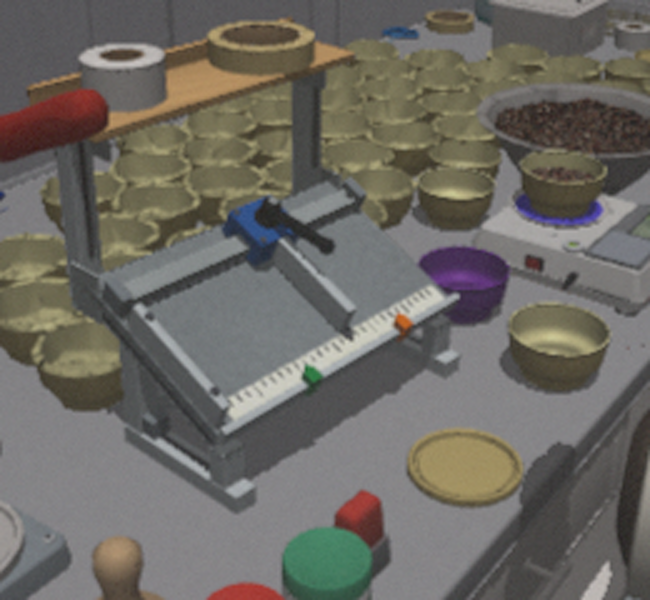

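The black lever (top crop 275,285) sits above the blade. The pointer is at (267,372) and the orange rider, to its right, at (313,401). The green rider is at (187,383). The gold tin at (453,505) is the real one, and the purple one at (507,362) is the look-alike. Next, an enlarged crop to confirm and localise.

```bash
python3 - <<'E'
import cv2,numpy as np
t=cv2.imread("pics/top0.png");s=cv2.imread("pics/scene0.png")
for n,i in(("top",t),("scene",s)):
    h=cv2.cvtColor(i,cv2.COLOR_BGR2HSV)
    for c,lo,hi in(("or",(5,170,120),(16,255,255)),("gr",(50,120,50),(80,255,255)),("blue",(105,120,60),(125,255,255))):
        m=cv2.inRange(h,lo,hi);k,l,st,ce=cv2.connectedComponentsWithStats(m)
        print(n,c,[(st[j].tolist(),ce[j].round(1).tolist()) for j in range(1,k) if st[j][4]>8][:8])
a=cv2.resize(t[125:221,165:305],None,fx=5.7,fy=5.7,interpolation=cv2.INTER_CUBIC)[:290*2]
b=cv2.resize(s[165:270,190:300],None,fx=5.7,fy=5.7,interpolation=cv2.INTER_CUBIC)
cv2.imwrite("pics/a.png",a);cv2.imwrite("pics/b.png",b)
E
```

```text
top or [([258, 207, 5, 5, 22], [260.1, 209.2])]
top gr [([209, 200, 5, 6, 20], [211.4, 202.4])]
top blue [([64, 0, 96, 6, 567], [111.9, 2.5]), ([111, 44, 9, 2, 12], [115.0, 44.4]), ([236, 135, 24, 24, 347], [247.7, 145.3]), ([388, 187, 26, 38, 210], [395.9, 208.9])]
scene or [([269, 221, 5, 6, 19], [270.7, 223.5])]
scene gr [([498, 140, 12, 13, 49], [504.1, 144.8]), ([232, 242, 6, 6, 24], [234.3, 244.5]), ([235, 318, 5, 5, 9], [236.7, 319.8])]
scene blue [([264, 106, 13, 4, 32], [270.0, 107.7]), ([0, 155, 33, 32, 446], [10.0, 169.4]), ([101, 172, 10, 5, 21], [105.3, 174.2]), ([202, 175, 20, 19, 143], [211.5, 184.4]), ([317, 176, 33, 9, 76], [334.9, 181.0]), ([16, 249, 8, 5, 12], [19.3, 251.2]), ([0, 255, 11, 7, 14], [5.2, 258.0])]
```

View pics/a.png

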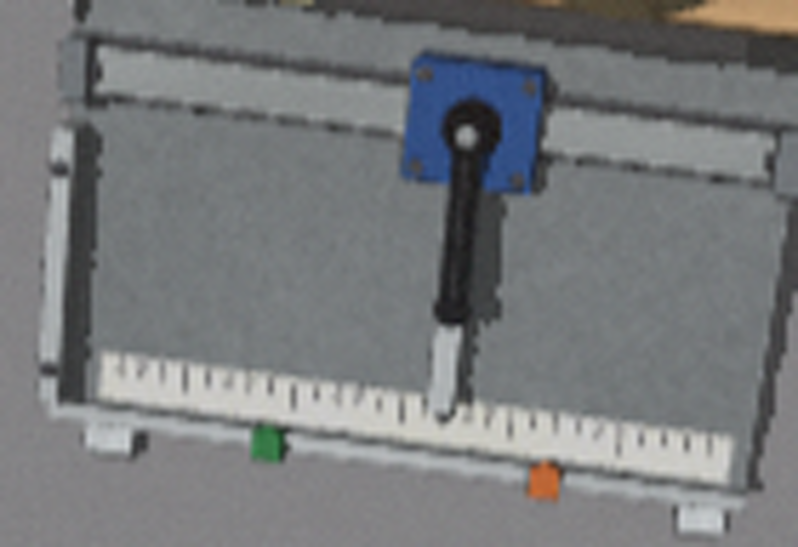

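View pics/b.png

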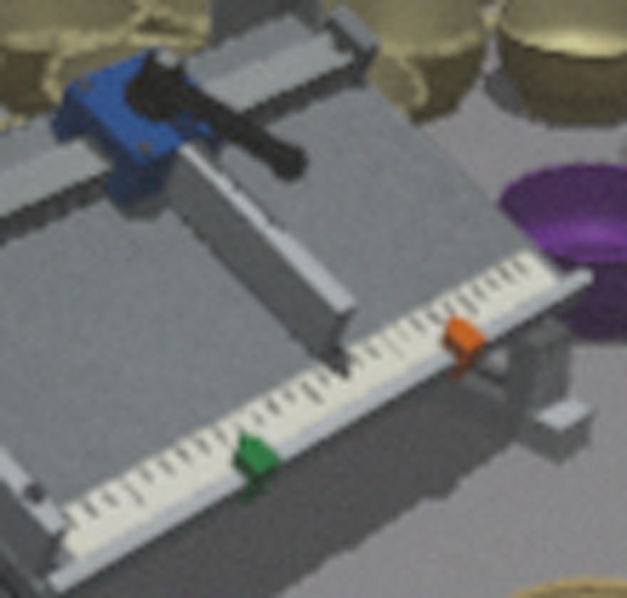

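```bash
cat > h.py <<'E'
import numpy as np, cv2, json
from scipy.spatial.transform import Rotation as R
from scipy.optimize import least_squares
U=np.array([.9063,0,.4226]);N=np.array([-.4226,0,.9063]);Y=np.array([0,1,0.])
def J(u,y,n): return np.array([-.09,0,.075])+u*U+y*Y+n*N
CAM={"top":(362.0975,257.5568,188.8895,[0.39352791,-0.13419206,1.01418017],[-170.64586377,0.30429034,-89.24711839]),
"scene":(448.77974,252.11987,186.15162,[0.00912269,0.66056139,0.64119156],[-115.86306705,-1.00169189,-145.21577666])}
def proj(c,p):
    f,cx,cy,o,r=CAM[c]; q=R.from_euler("xyz",r,degrees=True).inv().apply(np.asarray(p)-o)
    return np.array([f*q[0]/q[2]+cx,f*q[1]/q[2]+cy])
def W(pose,p): return R.from_euler("z",pose[2]).apply(p)+[pose[0],pose[1],0]
E
cat > fit.py <<'E'
from h import *
fa=lambda x,y:np.array([(x+.5)/5.7-.5+165,(y+.5)/5.7-.5+125]); fb=lambda x,y:np.array([(x+.5)/5.7-.5+190,(y+.5)/5.7-.5+165])
S="s";O="o";G="g"
F=[("ptrT","top",fa(444,416),.021,S,0,.0045),("ptrS","scene",fb(343,372),.021,S,0,.0045),
("lipRT","top",fa(745,497),-.004,None,-.16,.01),("lipRS","scene",fb(590,275),-.004,None,-.16,.01),
("lipLT","top",fa(48,410),-.004,None,.16,.01),("lipLS","scene",fb(57,585),-.004,None,.16,.01),
("cULT","top",fa(418,53),.188,S,.028,.034),("cURT","top",fa(548,68),.188,S,-.028,.034),
("cLLT","top",fa(405,178),.136,S,.028,.034),("cLRT","top",fa(535,190),.136,S,-.028,.034),
("ballT","top",fa(451,312),.09,S,0,.062),("ballS","scene",fb(290,160),.09,S,0,.062),
("oT","top",np.array([260.1,209.2]),-.003,O,0,.012),("oS","scene",np.array([270.9,223.7]),-.003,O,0,.012),
("gT","top",np.array([211.4,202.5]),-.003,G,0,.012),("gS","scene",np.array([234.4,244.7]),-.003,G,0,.012)]
def res(v,full=False):
    d=dict(s=v[3],o=v[4],g=v[5]);r=[]
    for n,c,px,u,k,dy,nn in F: r.append(proj(c,W(v[:3],J(u,d.get(k,0)+dy,nn)))-px)
    return np.array(r) if full else np.ravel(r)
z=least_squares(res,[.5,-.12,0,0,-.05,.05,],loss="soft_l1")
if __name__=="__main__":
    print(z.x.round(4),np.degrees(z.x[2]).round(2))
    for f,e in zip(F,res(z.x,True)): print(f[0],e.round(2))
    # shelf edge: top crop front corners (55,150),(456,198) /2.6+(140,55)
E
python3 fit.py
```

```text
[ 0.5988 -0.0784 -0.1286 -0.0207 -0.0692  0.0575] -7.37
ptrT [ 0.36 -0.41]
ptrS [ 0.43 -0.94]
lipRT [-0.31  2.72]
lipRS [1.26 0.86]
lipLT [-0.16  0.7 ]
lipLS [0.51 1.38]
cULT [ 0.06 -1.26]
cURT [ 0.53 -0.73]
cLLT [-0.05 -1.79]
cLRT [ 0.05 -0.74]
ballT [-0.05 -2.71]
ballS [-1.83  0.45]
oT [0.01 0.25]
oS [0.55 2.53]
gT [0.21 0.08]
gS [0.3  2.87]
```

```bash
cat >> fit.py <<'E'
def res2(v,full=False):
    d=dict(s=v[3],o=v[4],g=v[5]);r=[]
    for n,c,px,u,k,dy,nn in F:
        if n[:2]in("oT","oS","gT","gS"): u,nn=v[6],v[7]
        if n[:4]=="ball": nn=v[8]; u=v[9]
        r.append((proj(c,W(v[:3],J(u,d.get(k,0)+dy,nn)))-px)*(.4 if n[:3]=="lip" else 1))
    r.append(np.array([(v[6]+.003)/.004,(v[7]-.01)/.004]));r.append([(v[8]-.065)/.004,(v[9]-.09)/.003])
    return np.array(r) if full else np.ravel(r)
z2=least_squares(res2,list(z.x)+[0,.01,.062,.09],loss="soft_l1")
if __name__=="__main__":
    print(z2.x.round(4))
    for f,e in zip(F,res2(z2.x,True)): print(f[0],e.round(2))
    # shelf front top edge in jig frame for z=.299..0.31
    from scipy.optimize import fsolve
    for p in [(55,150),(456,198)]:
        px=np.array(p)/2.6+[140,55]
        for h in(.299,.315): 
            w=fsolve(lambda q:proj("top",[q[0],q[1],h])-px,[.6,-.1]);print(p,h,R.from_euler("z",-z2.x[2]).apply([w[0]-z2.x[0],w[1]-z2.x[1],0]).round(3))
E
python3 fit.py|tail -22
```

```text
[ 0.5971 -0.0777 -0.1286 -0.0209 -0.0694  0.0567  0.0016  0.0163  0.0663
  0.0878]
ptrT [0.2  0.28]
ptrS [ 0.96 -0.64]
lipRT [-0.22  1.36]
lipRS [0.69 0.46]
lipLT [-0.18  0.54]
lipLS [0.38 0.74]
cULT [-0.12 -0.54]
cURT [ 0.37 -0.01]
cLLT [-0.22 -1.07]
cLRT [-0.12 -0.03]
ballT [-0.51 -0.64]
ballS [-0.1  0.1]
oT [-0.06 -0.23]
oS [0.37 0.4 ]
gT [ 0.08 -0.4 ]
gS [0.23 0.49]
(55, 150) 0.299 [0.052 0.159 0.   ]
(55, 150) 0.315 [0.047 0.154 0.   ]
(456, 198) 0.299 [ 0.057 -0.162  0.   ]
(456, 198) 0.315 [ 0.051 -0.161  0.   ]
```

```bash
cat > calc.py <<'E'
from h import *
from workcell import bot
POSE=[.5971,-.0777,-.1286]
def tgt(u,y,n,th=0,flip=False):
    "TCP at jig (u,y,n), tool y=-N, tool x = -Y turned by th about N (flip: half turn)"
    Rj=R.from_euler("z",POSE[2]); 
    M=np.column_stack([-Y,-N,U]); T=R.from_rotvec(th*N)*R.from_matrix(M)
    if flip: T=T*R.from_euler("y",180,degrees=True)
    return W(POSE,J(u,y,n)),Rj*T
def rel(p,r):
    o=bot.get_obs(); R0=R.from_euler("xyz",o["tcp_rot"],degrees=True)
    return R0.inv().apply(p-o["ee_pos"]).__mul__(1000).round(1).tolist(),(R0.inv()*r).as_rotvec().round(3).tolist()
def now():
    o=bot.get_obs();Ri=R.from_euler("z",-POSE[2]);d=Ri.apply(o["ee_pos"]-[POSE[0],POSE[1],0])-[-.09,0,.075]
    r=Ri*R.from_euler("xyz",o["tcp_rot"],degrees=True);x=r.apply([1,0,0]);y=r.apply([0,1,0])
    print("t",round(o["time"],2),"u,y,n",np.round([d@U,d@Y,d@N],4),"x(u,y,n)",np.round([x@U,x@Y,x@N],3),"ty.N",round(y@N,4),"q",o["q"].round(1),"F",o["wrist_force"].round(1),"op",round(o["opening"]*1000,1))
E
python3 - <<'E'
from calc import *
now()
for f in(0,1):
    p,r=tgt(.107,-.021,.14,0,f); print(p.round(3),rel(p,r), rel(p+[0,0,.08],r))
E
```

```text
t 1.4 u,y,n [-0.2195 -0.513   0.2748] x(u,y,n) [ 0.325 -0.934 -0.151] ty.N -0.9063 q [-76.4   5.   10.1  95.1   0.   90. ] F [ 0.1  0.6 -0. ] op 85.4
[ 0.543 -0.092  0.247] ([-332.9, -15.8, 505.8], [0.431, 0.361, -0.08]) ([-332.9, -95.8, 505.8], [0.431, 0.361, -0.08])
[ 0.543 -0.092  0.247] ([-332.9, -15.8, 505.8], [-0.112, -2.716, -0.602]) ([-332.9, -95.8, 505.8], [-0.112, -2.716, -0.602])
```

```bash
python3 -m inch '[[[0,-50,0],[0,0,0],60],[[-40,-90,60],[0,0,0],60],[[-60,-110,90],[0,0,0],60],[[-60,-110,90],[0,0,0],60]]' 60; python3 -c "
from calc import *
now()"
```

```text
time: 1.8
ee_pos: [0.2043, -0.4533, 0.344]
tcp_rot: [-89.9, -0.2, -76.3]
wrist_force: [0.1, -0.6, -0.4]
opening: 0.0601
t 1.8 u,y,n [-0.1141 -0.4229  0.3501] x(u,y,n) [ 0.327 -0.933 -0.149] ty.N -0.9072 q [-65.8   1.8  19.7 107.7   0.  100.6] F [ 0.1 -0.6 -0.4] op 60.1
```

```bash
python3 -c "
from calc import *
p,r=tgt(.107,-.021,.16,0,1); print(rel(p,r), rel(p+[0,0,.05],r))"
```

```text
([-274.5, 78.5, 406.2], [-0.108, -2.715, -0.6]) ([-274.3, 28.5, 406.3], [-0.108, -2.715, -0.6])
```

```bash
python3 -m inch '[[[-20,0,30],[-0.01,-0.2,-0.04],60],[[-40,0,60],[-0.02,-0.35,-0.08],60],[[-60,0,90],[-0.02,-0.5,-0.11],60],[[-80,0,120],[-0.025,-0.65,-0.145],60],[[-100,0,150],[-0.03,-0.8,-0.177],60],[[-120,0,175],[-0.038,-0.95,-0.21],60],[[-140,0,200],[-0.044,-1.1,-0.243],60],[[-155,0,225],[-0.05,-1.25,-0.276],60],[[-170,0,250],[-0.056,-1.4,-0.31],60],[[-185,0,275],[-0.062,-1.55,-0.342],60],[[-200,0,295],[-0.068,-1.7,-0.375],60],[[-215,0,315],[-0.074,-1.85,-0.41],60],[[-230,0,335],[-0.08,-2.0,-0.44],60],[[-240,0,350],[-0.086,-2.15,-0.475],60],[[-250,10,370],[-0.092,-2.3,-0.51],60],[[-260,15,385],[-0.098,-2.45,-0.54],60],[[-270,20,400],[-0.104,-2.6,-0.575],60],[[-274,28,406],[-0.108,-2.715,-0.6],60],[[-274,28,406],[-0.108,-2.715,-0.6],60],[[-274,28,406],[-0.108,-2.715,-0.6],60]]'; python3 -c "
from calc import *
now()
p,r=tgt(.107,-.021,.12,0,1); print(rel(p,r))
p,r=tgt(.107,-.021,.043,0,1); print(rel(p,r))"
```

```text
time: 3.8
ee_pos: [0.5338, -0.0912, 0.3154]
tcp_rot: [-115.0, 0.0, 82.7]
wrist_force: [-0.4, -0.1, -0.5]
opening: 0.0606
t 3.8 u,y,n [ 0.1279 -0.0215  0.2057] x(u,y,n) [-0.001  1.     0.   ] ty.N -1.0 q [-10.4 -19.2  -6.7  77.6   1.3  -2.8] F [-0.4 -0.1 -0.5] op 60.6
([0.5, 85.7, 20.9], [-0.0, 0.001, 0.0])
([0.5, 162.7, 20.9], [-0.0, 0.001, 0.0])
```

```bash
python3 -m inch '[[[0,20,21],[0,0,0],50],[[0,50,21],[0,0,0],50],[[0,85,21],[0,0,0],50],[[0,110,21],[0,0,0],50],[[0,110,21],[0,0,0],50]]'; python3 - <<'E'
from calc import *
now()
ims=[]
for n,(x,y) in(("top",(205,115)),("scene",(185,140))):
    f=bot.camera(n)["frame"][:,:,::-1]; ims.append(cv2.resize(f[y:y+110,x:x+80],None,fx=5,fy=5,interpolation=2))
cv2.imwrite("pics/c.png",np.hstack(ims))
E
```

```text
time: 4.3
ee_pos: [0.5601, -0.0946, 0.2029]
tcp_rot: [-114.7, -0.0, 82.5]
wrist_force: [-1.1, 0.5, -0.9]
opening: 0.0497
t 4.3 u,y,n [ 0.1043 -0.0215  0.0925] x(u,y,n) [ 0.002  1.    -0.   ] ty.N -1.0 q [-10.2 -18.  -18.3  65.1   1.2  -2.5] F [-1.1  0.5 -0.9] op 49.7
```

View pics/c.png

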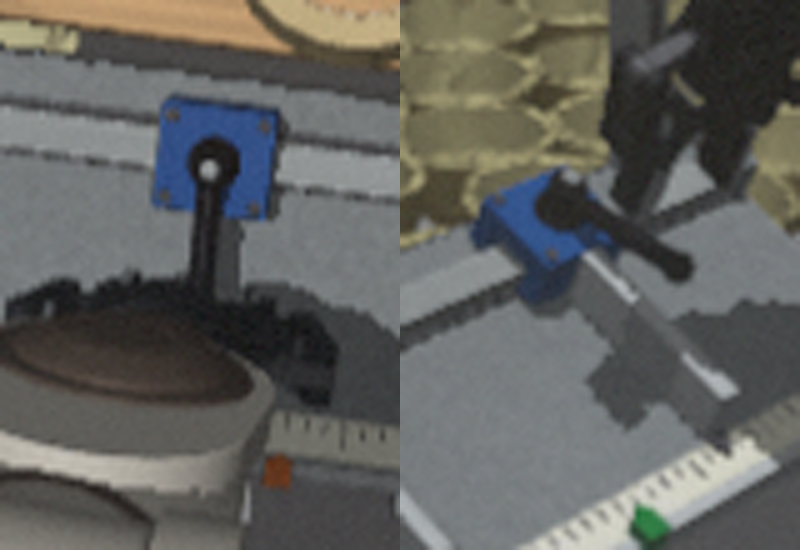

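The fingers straddle the lever: in the scene crop the fingertips are at (630,195) and (735,185), with the lever ball at (680,265) between and below them. Descending.

```bash
python3 -m inch '[[[0,15,-1],[0,0,0],50],[[0,30,-2],[0,0,0],50],[[0,49,-2],[0,0,0],50],[[0,49,-2],[0,0,0],50],[[0,49,-2],[0,0,0],50]]'; python3 -c "
from calc import *
now()"; python3 -m inch '[[[0,0,0],[0,0,0],0],[[0,0,0],[0,0,0],0],[[0,0,0],[0,0,0],0],[[0,0,0],[0,0,0],0],[[0,0,0],[0,0,0],0],[[0,0,0],[0,0,0],0]]' 40;  python3 -c "
from calc import *
now()"
```

```text
time: 4.9
ee_pos: [0.5831, -0.0976, 0.1636]
tcp_rot: [-114.9, -0.0, 82.6]
wrist_force: [0.5, 0.3, 0.9]
opening: 0.0503
t 4.9 u,y,n [ 0.1087 -0.0216  0.0471] x(u,y,n) [ 0.001  1.    -0.   ] ty.N -1.0 q [-10.  -15.1 -20.5  59.7   1.1  -2.4] F [0.5 0.3 0.9] op 50.3
time: 5.5
ee_pos: [0.5833, -0.0973, 0.1645]
tcp_rot: [-115.0, -0.0, 82.6]
wrist_force: [-4.4, 3.5, 6.0]
opening: 0.0105
t 5.5 u,y,n [ 0.1092 -0.0212  0.0478] x(u,y,n) [0.    1.    0.001] ty.N -1.0 q [-10.  -15.2 -20.4  59.7   1.2  -2.4] F [-4.4  3.5  6. ] op 10.5
```

```bash
python3 -m inch '[[[-3,2,0],[0,-0.06,0],0],[[-6.2,2,-0.4],[0,-0.12,0],0],[[-9.3,2,-0.8],[0,-0.18,0],0],[[-12.4,2,-1.5],[0,-0.24,0],0],[[-15.4,2,-2.4],[0,-0.30,0],0],[[-18.3,2,-3.3],[0,-0.36,0],0],[[-18.3,2,-3.3],[0,-0.36,0],0]]' 40;  python3 -c "
from calc import *
now()"
```

```text
time: 6.2
ee_pos: [0.5848, -0.1152, 0.1659]
tcp_rot: [-113.7, 8.5, 101.6]
wrist_force: [-11.2, 8.0, 13.6]
opening: 0.0105
t 6.2 u,y,n [ 0.1133 -0.0388  0.0475] x(u,y,n) [-0.355  0.935  0.002] ty.N -1.0 q [-12.2 -14.5 -19.8  59.7   2.2 -25.1] F [-11.2   8.   13.6] op 10.5
```

```bash
cat > arc.py <<'E'
from calc import *
import sys
def arc(ua,ya,n,rho,ths):
    for t in ths:
        p,r=tgt(ua-rho*np.cos(t),ya-rho*np.sin(t),n,t,1); a,b=rel(p,r); print(round(t,2),a,b)
E
python3 -c "
from arc import *
arc(.1612,-.0212,.0475,.052,[.45,.55,.65,.75,.85,.95,1.05,1.15])"
```

```text
0.45 [-5.1, -0.0, 0.8] [0.002, -0.087, 0.002]
0.55 [-10.3, -0.0, 0.0] [0.002, -0.187, 0.002]
0.65 [-15.3, -0.0, -1.2] [0.003, -0.287, 0.001]
0.75 [-20.2, -0.0, -2.9] [0.003, -0.387, 0.001]
0.85 [-24.9, -0.0, -5.1] [0.003, -0.487, 0.001]
0.95 [-29.4, -0.0, -7.8] [0.003, -0.587, 0.001]
1.05 [-33.6, -0.0, -10.9] [0.003, -0.687, 0.001]
1.15 [-37.4, -0.0, -14.3] [0.003, -0.787, 0.001]
```

```bash
python3 -m inch '[[[-5,0,0.8],[0,-0.087,0],0],[[-10.3,0,0],[0,-0.187,0],0],[[-15.3,0,-1.2],[0,-0.287,0],0],[[-20.2,0,-2.9],[0,-0.387,0],0],[[-24.9,0,-5.1],[0,-0.487,0],0],[[-29.4,0,-7.8],[0,-0.587,0],0],[[-33.6,0,-10.9],[0,-0.687,0],0],[[-37.4,0,-14.3],[0,-0.787,0],0],[[-37.4,0,-14.3],[0,-0.787,0],0],[[-37.4,0,-14.3],[0,-0.787,0],0]]' 40;  python3 - <<'E'
from calc import *
now()
ims=[]
for n,(x,y) in(("top",(205,115)),("scene",(185,140))):
    f=bot.camera(n)["frame"][:,:,::-1]; ims.append(cv2.resize(f[y:y+110,x:x+80],None,fx=5,fy=5,interpolation=2))
cv2.imwrite("pics/d.png",np.hstack(ims))
E
```

```text
time: 7.2
ee_pos: [0.6046, -0.148, 0.1773]
tcp_rot: [-100.9, 22.7, 146.3]
wrist_force: [-5.1, 1.4, 4.0]
opening: 0.01
t 7.2 u,y,n [ 0.1397 -0.0688  0.0478] x(u,y,n) [-0.913  0.409 -0.   ] ty.N -1.0 q [-15.4 -10.7 -15.4  60.5   3.5 -73.1] F [-5.1  1.4  4. ] op 10.0
```

View pics/d.png

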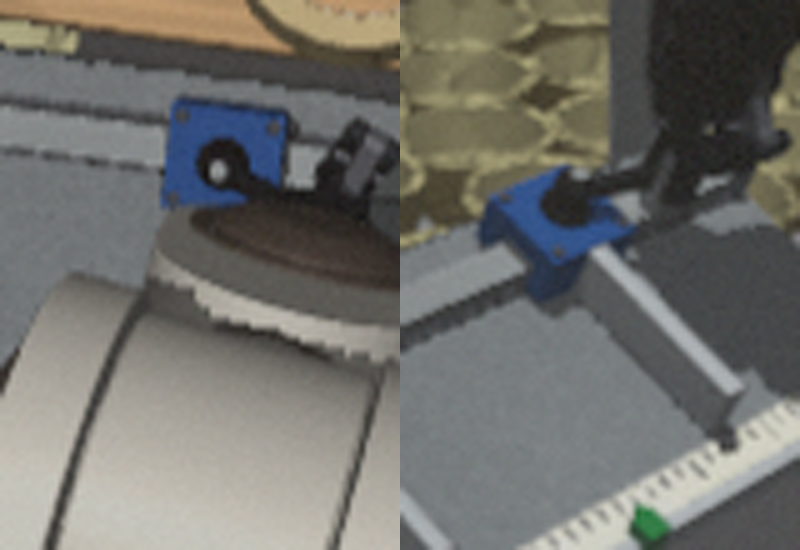

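```bash
python3 -m inch '[[[-2,0,4.6],[0,0,0],0],[[-4.1,0,9.1],[0,0,0],0],[[-6.1,0,13.7],[0,0,0],0],[[-8.2,0,18.3],[0,0,0],0],[[-10.2,0,22.8],[0,0,0],0],[[-12.3,0,27.4],[0,0,0],0],[[-14.3,0,32],[0,0,0],0],[[-16.4,0,36.5],[0,0,0],0],[[-16.4,0,36.5],[0,0,0],0],[[-16.4,0,36.5],[0,0,0],0]]' 40;  python3 - <<'E'
from calc import *
now()
ims=[]
for n,(x,y) in(("top",(225,115)),("scene",(215,145))):
    f=bot.camera(n)["frame"][:,:,::-1];cv2.imwrite(f"pics/raw_{n}1.png",f); ims.append(cv2.resize(f[y:y+100,x:x+66],None,fx=6,fy=6,interpolation=2))
cv2.imwrite("pics/e.png",np.hstack(ims))
E
```

```text
time: 8.3
ee_pos: [0.5992, -0.1887, 0.1772]
tcp_rot: [-100.9, 22.7, 146.3]
wrist_force: [-5.5, -1.6, 3.6]
opening: 0.0101
t 8.3 u,y,n [ 0.1396 -0.1098  0.0477] x(u,y,n) [-0.912  0.41  -0.001] ty.N -1.0 q [-19.9  -9.6 -14.4  60.7   5.3 -77.2] F [-5.5 -1.6  3.6] op 10.1
```

View pics/e.png

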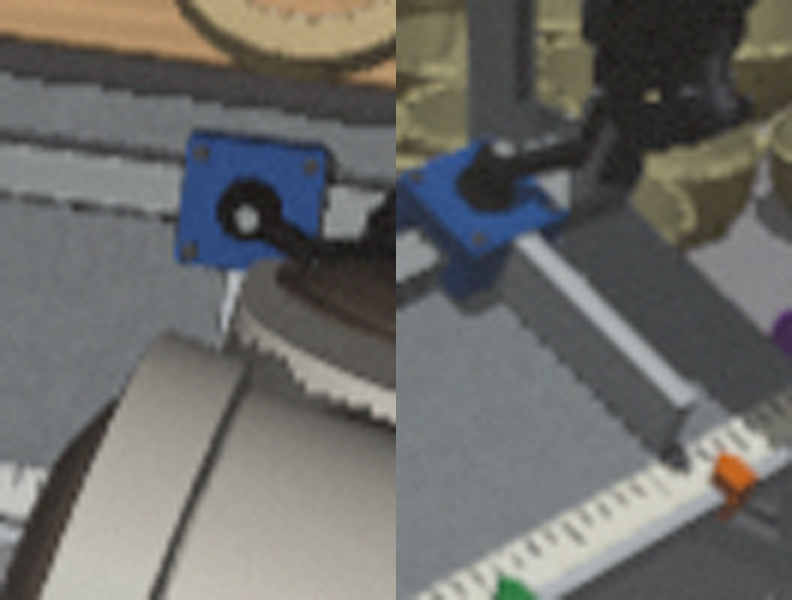

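```bash
cat > s.py <<'E'
from calc import *
def solve(c,pts):  # pts: px,u,dy,n, resid(pred-obs) at start
    r=least_squares(lambda v:np.ravel([proj(c,W(POSE,J(u,v[0]+dy,n)))-np.array(px)-b for px,u,dy,n,b in pts]),[-.05]); return round(r.x[0],4)
E
python3 - <<'E'
from s import *
e=lambda x,y,ox,oy:((x+.5)/6-.5+ox,(y+.5)/6-.5+oy)
print(solve("scene",[(e(680-396,465,215,145),.021,0,.0045,[.96,-.64])]))
print(solve("top",[(e(190,132,225,115),.188,.028,.034,[-.12,-.54]),(e(330,150,225,115),.188,-.028,.034,[.37,0]),(e(177,262,225,115),.136,.028,.034,[-.22,-1.07])]))
# pixel change per mm along y
for y in(-.06,-.065,-.07): print(y,proj("scene",W(POSE,J(.021,y,.0045))).round(1),proj("scene",W(POSE,J(.008,y,.01))).round(1))
E
```

```text
-0.0663
-0.0658
-0.06 [261.6 223.1] [266.  225.4]
-0.065 [262.9 222.4] [267.4 224.6]
-0.07 [264.3 221.6] [268.7 223.8]
```

```bash
python3 -m inch '[[[-0.7,0,1.6],[0,0,0],0],[[-1.4,0,3.2],[0,0,0],0],[[-1.4,0,3.2],[0,0,0],0],[[-1.4,0,3.2],[0,0,0],0],[[-1.4,0,3.2],[0,0,0],0]]' 40;  python3 - <<'E'
from arc import *
now()
ims=[]
for n,(x,y) in(("top",(225,115)),("scene",(235,180))):
    f=bot.camera(n)["frame"][:,:,::-1];cv2.imwrite(f"pics/raw_{n}2.png",f); k=6 if n=="top" else 8;ims.append(cv2.resize(f[y:y+(96 if k==6 else 72),x:x+(66 if k==6 else 49)],None,fx=k,fy=k,interpolation=2))
cv2.imwrite("pics/f.png",np.hstack(ims))
o=bot.get_obs()
E
```

```text
time: 8.9
ee_pos: [0.5988, -0.1921, 0.1772]
tcp_rot: [-100.8, 22.7, 146.3]
wrist_force: [-3.4, 2.3, 2.8]
opening: 0.0102
t 8.9 u,y,n [ 0.1396 -0.1133  0.0477] x(u,y,n) [-0.912  0.41  -0.001] ty.N -1.0 q [-20.2  -9.5 -14.3  60.7   5.4 -77.5] F [-3.4  2.3  2.8] op 10.2
```

View pics/f.png

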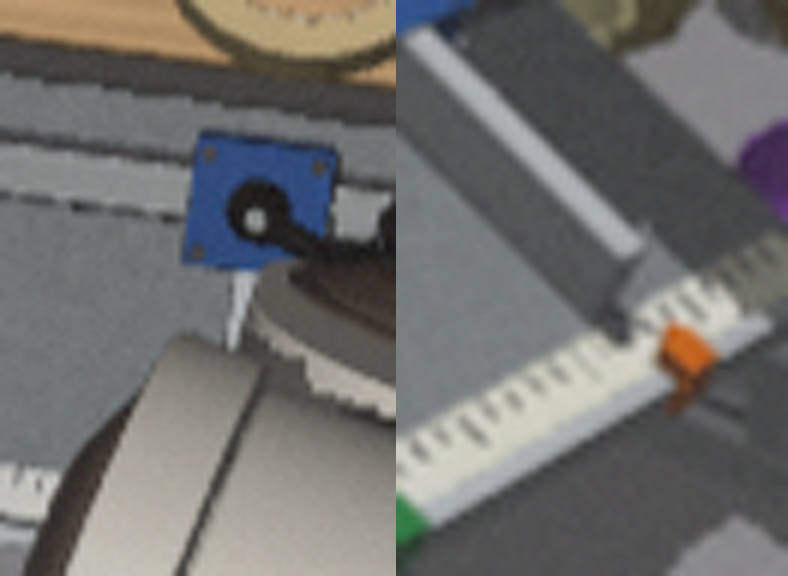

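```bash
python3 -c "
from arc import *
arc(.1597,-.0693,.0477,.049,[1.05,.95,.85,.75,.65,.55,.45,.35,.25,.15,.05,0,-.04])"
```

```text
1.05 [4.5, 0.0, 0.4] [0.0, 0.099, -0.001]
0.95 [9.3, 0.0, -0.3] [0.0, 0.199, -0.001]
0.85 [14.1, 0.0, -1.5] [0.0, 0.299, -0.001]
0.75 [18.7, 0.0, -3.2] [0.001, 0.399, -0.001]
0.65 [23.1, 0.0, -5.3] [0.001, 0.499, -0.001]
0.55 [27.2, -0.0, -7.9] [0.001, 0.599, -0.001]
0.45 [31.2, -0.0, -10.8] [0.001, 0.699, -0.001]
0.35 [34.7, -0.0, -14.2] [0.001, 0.799, -0.001]
0.25 [38.0, -0.0, -17.9] [0.001, 0.899, -0.001]
0.15 [40.8, -0.0, -21.8] [0.001, 0.999, -0.0]
0.05 [43.3, -0.0, -26.1] [0.001, 1.099, -0.0]
0 [44.3, -0.0, -28.3] [0.001, 1.149, -0.0]
-0.04 [45.1, -0.0, -30.1] [0.001, 1.189, -0.0]
```

```bash
python3 -m inch '[[[4.5,0,0.4],[0,0.1,0],0],[[9.3,0,-0.3],[0,0.2,0],0],[[14.1,0,-1.5],[0,0.3,0],0],[[18.7,0,-3.2],[0,0.4,0],0],[[23.1,0,-5.3],[0,0.5,0],0],[[27.2,0,-7.9],[0,0.6,0],0],[[31.2,0,-10.8],[0,0.7,0],0],[[34.7,0,-14.2],[0,0.8,0],0],[[38,0,-17.9],[0,0.9,0],0],[[40.8,0,-21.8],[0,1.0,0],0],[[43.3,0,-26.1],[0,1.1,0],0],[[44.3,0,-28.3],[0,1.15,0],0],[[44.8,0,-28.8],[0,1.17,0],0],[[44.8,0,-28.8],[0,1.17,0],0]]' 40;  python3 - <<'E'
from calc import *
now()
E
```

```text
time: 10.4
ee_pos: [0.5774, -0.1444, 0.1645]
tcp_rot: [-114.9, -0.5, 81.5]
wrist_force: [-11.5, 1.2, 5.5]
opening: 0.0105
t 10.4 u,y,n [ 0.1094 -0.0687  0.0478] x(u,y,n) [ 0.022  1.    -0.   ] ty.N -1.0 q [-15.7 -14.4 -19.8  59.9   3.5  -6.3] F [-11.5   1.2   5.5] op 10.5
```

```bash
python3 -m inch '[[[1,0,0],[0,0,0],0],[[2,0,0],[0,0,0],0],[[2,0,0],[0,0,0],0],[[0,0,0],[0,0,0],0],[[0,0,0],[0,0,0],50],[[0,0,0],[0,0,0],50],[[0,0,0],[0,0,0],50],[[0,0,0],[0,0,0],50],[[0,0,0],[0,0,0],50],[[0,-20,0],[0,0,0],50],[[0,-50,0],[0,0,0],50],[[0,-90,0],[0,0,0],50],[[0,-130,10],[0,0,0],50],[[0,-170,40],[0,0,0],50],[[60,-190,80],[0,0,0],50],[[-60,-200,120],[0,0,0],50],[[-110,-200,150],[0,0,0],50],[[-150,-200,180],[0,0,0],50],[[-190,-200,210],[0,0,0],50],[[-230,-200,220],[0,0,0],50]]' 40;  python3 - <<'E'
from calc import *
now()
E
```

```text
time: 12.4
ee_pos: [0.297, -0.278, 0.2635]
tcp_rot: [-115.1, -0.4, 81.5]
wrist_force: [2.4, -0.6, -0.0]
opening: 0.0499
t 12.4 u,y,n [-0.0852 -0.2371  0.2477] x(u,y,n) [ 0.02   1.    -0.001] ty.N -1.0 q [-55.9 -32.5 -20.3  85.   18.5 -44.5] F [ 2.4 -0.6 -0. ] op 49.9
```

```bash
python3 - <<'E'
from calc import *
ims=[]
for n,(x,y) in(("top",(205,125)),("scene",(200,165))):
    f=bot.camera(n)["frame"][:,:,::-1];cv2.imwrite(f"pics/raw_{n}3.png",f); ims.append(cv2.resize(f[y:y+98,x:x+(66 if n=="top" else 80)],None,fx=5.4,fy=5.4,interpolation=cv2.INTER_CUBIC))
g=np.hstack(ims);print(g.shape);cv2.imwrite("pics/g.png",g)
E
```

```text
(529, 788, 3)
```

View pics/g.png

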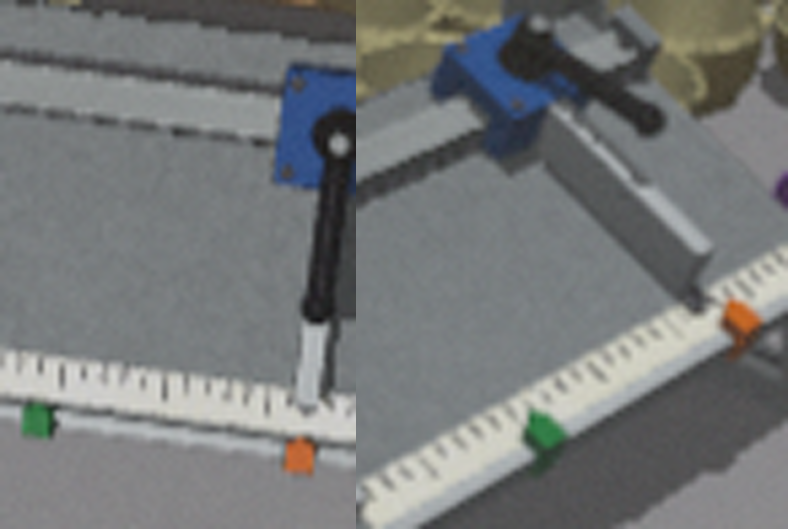

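```bash
python3 - <<'E'
from s import *
e=lambda x,y,ox,oy:((x+.5)/5.4-.5+ox,(y+.5)/5.4-.5+oy)
print("ptr scene",solve("scene",[(e(700-356,303,200,165),.021,0,.0045,[.96,-.64])]), "nobias",solve("scene",[(e(700-356,303,200,165),.021,0,.0045,[0,0])]))
print("ptr top",solve("top",[(e(307,401,205,125),.021,0,.0045,[.2,.28])]))
print("carr",solve("top",[(e(287,65,205,125),.188,.028,.034,[-.12,-.54]),(e(275,184,205,125),.136,.028,.034,[-.22,-1.07])]))
for n in("top","scene"):
    i=cv2.imread(f"pics/raw_{n}3.png").astype(np.float32);h=cv2.cvtColor(i.astype(np.uint8),cv2.COLOR_BGR2HSV)
    m=cv2.inRange(h,(5,170,120),(16,255,255)); print(n,cv2.connectedComponentsWithStats(m)[2:])
# shift of blade-end/carriage by template matching along y (top): dx
a=cv2.imread("pics/top0.png");b=cv2.imread("pics/raw_top3.png")
for nm,(x0,y0,x1,y1),u,n in(("blade end",(236,180,250,199),.03,.02),("carriage",(234,133,262,160),.162,.034),("ball",(238,168,252,184),.09,.065)):
    t=cv2.resize(a[y0:y1,x0:x1],None,fx=8,fy=8,interpolation=2);B=cv2.resize(b[y0-2:y1+14,x0+4:x1+34],None,fx=8,fy=8,interpolation=2)
    r=cv2.matchTemplate(B,t,cv2.TM_CCOEFF_NORMED);_,v,_,l=cv2.minMaxLoc(r)
    d=np.array(l)/8+[4,-2]; p0=proj("top",W(POSE,J(u,-.0209,n)))
    s=least_squares(lambda s:proj("top",W(POSE,J(u,s[0],n)))-p0-d,[-.06]); print(nm,d,round(v,3),s.x.round(4))
E
```

```text
ptr scene -0.0724 nobias -0.0686
ptr top -0.0699
carr -0.0691
top (array([[     0,      0,    512,    384, 196584],
       [   258,    207,      5,      5,     24]], dtype=int32), array([[255.49944044, 191.49785333],
       [260.08333333, 209.08333333]]))
scene (array([[     0,      0,    512,    384, 196588],
       [   269,    221,      5,      6,     20]], dtype=int32), array([[255.49843836, 191.49674955],
       [270.85      , 223.45      ]]))
blade end [19.5   2.75] 0.924 [-0.0708]
carriage [20.375  2.625] 0.934 [-0.0702]
ball [19.625  2.75 ] 0.962 [-0.0679]
```

```bash
python3 - <<'E'
from calc import *
a=cv2.imread("pics/scene0.png");b=cv2.imread("pics/raw_scene3.png")
for n,(l,t,r,d) in dict(tin=(308,208,360,260),lid=(270,264,330,302),stamp=(243,284,270,328)).items():
    print(n,cv2.absdiff(a,b)[t:d,l:r].mean().round(2))
c=bot.camera("scene")
for k in("tin","tin_lid","stamp"): print(k,[(np.round(d["box"]).tolist(),round(d["confidence"],2)) for d in bot.search_frame(c,k)[:2]])
now(); bot.job_done()
E
```

```text
tin 5.89
lid 7.75
stamp 3.18
tin [([280.0, 195.0, 314.0, 226.0], 0.88), ([216.0, 168.0, 268.0, 224.0], 0.73)]
tin_lid [([274.0, 267.0, 324.0, 300.0], 0.57)]
stamp [([248.0, 290.0, 267.0, 324.0], 0.74)]
t 12.7 u,y,n [-0.0838 -0.2358  0.2469] x(u,y,n) [ 0.022  1.    -0.   ] ty.N -1.0 q [-55.5 -32.4 -20.2  84.9  18.3 -44.1] F [-0.6  0.7 -0.6] op 50.0
the job is handed in; nothing more can be done
```

The stop is clamped at the orange rider and the job is handed in, at 12.7 s on the robot's clock. I pinched the clamp lever, swung it open to about 1.15 rad, and pulled the stop about 48 mm to the right in the same grasp. I then swung the lever home, let go and backed away.

**Pointer:** my last images put the pointer at -68 to -72 mm along the rail, with most readings near -70 mm. The orange tip is at about -69.4 mm. One scene-camera reading was about 3 mm off (-72.4 mm) if I apply the correction from the first picture, and -68.6 mm without it.

**Lever:** the hand's angle when it closed the lever was about -0.02 rad, which is fully home. In the last picture the lever lies straight above the blade.

**Tin, lid and stamp:** the lid and stamp show within about 3 pixels of where they were in the scene camera. The network did not report the gold tin in the last picture; it reported only the purple look-alike and something on the jig. For the gold tin I have only a small picture difference at its place, and the arm's path did not come near it.

**Robot:** the wrist force reads about zero, and the arm is clear of everything.

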